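Hold the gearbox cover over its screw holes

ROBOT

A 7-joint arm with a two-finger parallel gripper is mounted at the origin on the work surface. World frame = base frame: x ahead of the robot, y to its left, z up, the work surface at z = 0. Lengths are in m, angles in degrees, forces in N, time in s.
With the tool pointing down it reaches from about 0.4 to 0.85 m from the base axis. Payload 4.4 kg.
Tool frame: the origin (TCP) lies midway between the tips of the shut fingers; the grasp point (between the pads) lies 19 mm behind it (grip_point_offset is the distance from the TCP to the grasp point, in m); z points along the fingers, x is the direction in which the jaws open and shut, and the axes are right-handed (so a half turn about z gives the same grasp; the last joint's range is limited). The gripper opens to 94 mm and grips with 3 to 60 N. Pads are 16 mm wide; open, the fingers measure 119 mm over their backs; the gripper's body (75 mm by 177 mm) begins 78 mm behind the grasp point.
Start: joints at [69.397, 36.005, 2.206, 86.941, -1.547, 57.084, -1.146], TCP at [0.188, -0.622, 0.205] pointing down, gripper open.
Joint ranges: [-175.42, 175.42], [-21.48, 121.26], [-71.46, 75.88], [10.55, 141.38], [-63.04, 243.04], [13.31, 113.54], [-168.57, 168.57]. Speed limits (degrees/s): [147.25, 147.25, 180, 180, 180, 180, 180].

INTERFACE

Orientations are given as a 3x3 rotation matrix whose columns are the frame's x, y, z axes.
In Python, from plant import observe, capture, get_calibration, job_done, grip_point_offset gives the robot as it stands.
- The arm moves only by the tool send_rows, never from a script. Its argument "motion" is one flat list of numbers, 6 for each row, row after row: the shift along the world's x, y, z in mm, then the turn, a rotation vector about the world's x, y, z in degrees. A call has 1 to 10 rows; each row is the pose to reach, as a shift and turn from the pose commanded when the call began; what a row does not reach only later rows make up. A row lasts 1/10 s, in which the tool goes at most 50 mm and 8.59 degrees, less where a joint would pass 70% of its speed; a pose out of reach is approached as far as the arm can. A call with a gripper value outside its range is refused whole. "grip" is the closure in counts, from 0 (fully open) to 255 (shut), set as the call begins (left out, the last holds). The fingers move at their own pace and stop on an object; "grip_force" is the grip in N (left out, the last holds). Time passes only in rows, so rows that repeat a pose let the fingers close. It gives the time, the measured TCP pose, the force and the opening at its end, in the units of the state.
- observe(): the state, without advancing time (a new reading comes with each control period).
- capture(name): name is "side" or "top"; returns the picture (400x640x3 uint8, blue, green, red); there is no depth.
- get_calibration(name): a dict with "intrinsics" (3x3 intrinsics, pixels), "camera_from_world" (4x4, takes a point from world to camera coordinates). Camera axes: x right, y up, looking along -z (the intrinsics and any distortion apply to the point x, -y, -z); pixel columns grow to the right and rows downward; lengths in m; the calibration is good to about 2 mm. A picture is of the moment at which its call begins. get_calibration takes no time and is no camera call.
- job_done(): hands the job in, once; it reports no verdict.
The state is a dict: "time_s": time; "qpos": joint angles; "qd": joint speeds; "joint_torque": joint torques, N m; "tool_pos": TCP position; "orientation": TCP orientation; "wrist_force": force on the tool from outside, world axes, zero at the start; "wrist_torque": the same for the moment, N m; "width": finger opening in m.
Only numpy, scipy, OpenCV 4.12 (cv2) and the standard library are available. Lean on these libraries where they do the work, as an engineer would, in place of code of your own. Each camera call takes 0.05 s, during which the arm holds its last target. There are 200 camera calls.

TASK

I am about to close the little blue polishing-lathe gearbox: first drop both loose brass thumb screws into the ochre crucible so they are not lost. Then pick up the dark grey cover plate by its red grip and hold it level about 1 cm above the gearbox, not touching it, with its two holes squarely over the two threaded holes so that both threaded holes show fully through; either way round will do. Finish while still holding it there, keep the crucible upright, and leave everything else where it stands.

Things in the scene. Friction and masses are not known exactly. Their poses are not given: they have to be found in the camera images.
- screw_a: brass thumb screw, loose, standing upside down on its head on the shelf: round head 24 mm diameter x 14 mm high at the bottom, 6 mm shank rising to 31 mm above the shelf. Origin: centre of the head's flat face (on the shelf at the start); z points from the head along the shank
- screw_b: second thumb screw, same as screw_a
- crucible: ochre ceramic crucible, loose, open round cup 65 mm high, outer rim 84 mm diameter, walls 5 mm, narrower towards the foot, empty. Origin: centre of the underside; z up
- cover: dark grey metal cover plate lying flat on the shelf, 130 (x) x 80 (y) x 5 mm, about 0.25 kg, with two through holes of 13 mm diameter on its x axis, 50 mm either side of the middle. A red upright grip bar in the middle, 50 mm long (x), 16 mm wide (y), rises from the plate's top (5 mm) to 31 mm above its underside. Origin: centre of the underside; z up
- cover_hole0 (a point): centre of the cover's hole at x = -50 mm, at the underside
- cover_hole1 (a point): centre of the cover's hole at x = +50 mm, at the underside
- housing: blue open-topped gearbox housing fixed to the shelf, 150 (x) x 96 (y) x 60 mm high, a brass gear inside; at both ends an aluminium pad flush with the rim, each with one threaded hole of 5 mm diameter on the x axis, 50 mm either side of the middle. Nothing stands above the rim. Origin: centre of the underside; z up
- housing_hole0 (a point): mouth of the threaded hole at x = -50 mm, 60 mm above the shelf
- housing_hole1 (a point): mouth of the threaded hole at x = +50 mm, 60 mm above the shelf
- shade_guide: bystander: mint-green shade guide with a row of tooth tabs, 40 x 160 x 51 mm, origin under its centre
- lathe_chuck: bystander: stainless three-jaw lathe chuck, 84 mm diameter, 63 mm high, origin under its centre
- plaster_cast: bystander: cream plaster cast of a dental arch, 60 x 66 x 33 mm, origin under its centre
- mixing_bowl: bystander: blue mixing bowl, 120 mm diameter, 65 mm high, origin under its centre
- bur_block: bystander: grey block with six burs, 35 x 90 x 50 mm, origin under its centre

How it is judged (in metres and radians):
On the way, in this order (a step that is already met when the one before it is completed fails the run):
1. both screws lie in the crucible, let go (horizontal distance between each of screw_a, screw_b and crucible below 0.038 m and z of screw_a in the frame of crucible between 0 and 0.055 m and z of screw_b in the frame of crucible between 0 and 0.055 m and contact force between each of screw_a, screw_b, crucible and the fingers below 0.1 N), for 0.2 s.
2. then the cover is lifted in the fingers (height (world z) of cover above 0.03 m and contact force between cover and the fingers above 0.5 N), for 0.2 s.
At the end, for the whole second after the job is handed in: Both screws lie in the upright crucible, and the fingers hold the cover still, level within 0.08 rad, its underside 3 to 20 mm above the housing rim without touching it, each cover hole's centre within 4 mm (horizontally) of a threaded hole's centre, either way round (all of step 1 and angle between crucible's own z axis and vertical below 0.15 rad and ((horizontal distance between cover_hole0 and housing_hole0 below 0.004 m and horizontal distance between cover_hole1 and housing_hole1 below 0.004 m) or (horizontal distance between cover_hole0 and housing_hole1 below 0.004 m and horizontal distance between cover_hole1 and housing_hole0 below 0.004 m)) and z of cover in the frame of housing between 0.063 and 0.08 m and angle between cover's own z axis and vertical below 0.08 rad and contact force between cover and the fingers above 0.5 N and contact force between cover and housing below 0.1 N and linear speed of cover below 0.02 m/s); the arm keeps its last pose, push and grip.
It fails at once if a bystander is moved more than 25 mm (distance of any of shade_guide, lathe_chuck, plaster_cast, mixing_bowl, bur_block from where it was at the start of the episode above 0.025 m).
It fails at once if the crucible is tipped or moved more than 40 mm (angle between crucible's own z axis and vertical above 0.5 rad or distance of crucible from where it was at the start of the episode above 0.04 m).
It also fails if it takes over 67 s, if anything falls off the work surface, if the arm or the gripper's body presses on something with over 40 N, if the wrist force passes 120 N, or if a joint passes its speed limit or range.

## Working session

There is one attempt and no reset: what is moved stays moved. The work goes in short steps, Python scripts to look and compute and a tool call to move; the robot and the scene stay as the last step left them, time stands still between calls to the robot, and variables do not carry over. Pictures are saved under pics/ and viewed, about 8 in all and at most 12, crops included, and the job is handed in when it is done.

Besides the shell and the picture viewer there is one more tool, called after "Call:" in YAML: its name, and indented under it one key for each argument. send_rows: Moves the arm, as the interface text tells. Its arguments: {"type":"object","properties":{"motion":{"type":"array","items":{"type":"number"}},"grip":{"type":"number"},"grip_force":{"type":"number"}},"required":["motion"]}

```bash
mkdir -p pics; ls; cat > h.py <<'E'
import numpy as np, cv2
from plant import *
def ray(cam,u,v):
    c=get_calibration(cam);K=np.array(c["intrinsics"]);T=np.array(c["camera_from_world"])
    p=np.linalg.inv(K)@[u,v,1]; d=T[:3,:3].T@[p[0],-p[1],-p[2]]; o=-T[:3,:3].T@T[:3,3]
    return o,d
def at(cam,u,v,z):
    o,d=ray(cam,u,v); return (o+d*(z-o[2])/d[2])[:3]
def proj(cam,P):
    c=get_calibration(cam);K=np.array(c["intrinsics"]);T=np.array(c["camera_from_world"])
    q=T[:3,:3]@np.array(P)+T[:3,3]; q=K@[q[0],-q[1],-q[2]]; return q[:2]/q[2]
E
python3 - <<'E'
from h import *
for n in("top","side"):
    im=capture(n); cv2.imwrite(f"pics/{n}0.png",im); c=get_calibration(n); print(n,{k:np.round(v,3).tolist() for k,v in c.items()}, np.round(ray(n,320,200)[0],3))
print(observe()); print(grip_point_offset)
E
```

```text
pics
top {'intrinsics': [[404.176, 0.0, 312.288], [0.0, 404.176, 201.109], [0.0, 0.0, 1.0]], 'camera_from_world': [[-0.004, -1.0, 0.011, -0.01], [0.994, -0.003, 0.108, -0.592], [-0.108, 0.012, 0.994, -1.236], [0.0, 0.0, 0.0, 1.0]]} [0.455 0.003 1.293]
side {'intrinsics': [[418.134, 0.0, 324.129], [0.0, 418.134, 198.716], [0.0, 0.0, 1.0]], 'camera_from_world': [[0.932, -0.361, -0.016, -0.568], [0.186, 0.442, 0.877, -0.194], [-0.31, -0.821, 0.48, -0.869], [0.0, 0.0, 0.0, 1.0]]} [ 0.297 -0.832  0.578]
{'time_s': 0.1, 'qpos': array([69.39733497, 36.05426466,  2.20417201, 86.98793817, -1.5459787 ,
       57.08420212, -1.14602894]), 'qd': array([ 0.04231136, -0.1582783 ,  0.04772787, -0.151652  , -0.02110298,
       -0.08246745,  0.09661371]), 'joint_torque': array([ 2.98183695e-03, -5.50782502e+01,  1.14737280e+00, -1.87115622e+01,
       -5.22207166e-02,  1.92217575e-02,  2.29988257e-05]), 'tool_pos': array([ 0.18806554, -0.62158879,  0.20465223]), 'orientation': array([[ 2.89564623e-01, -9.57158318e-01, -5.32845088e-04],
       [-9.57156980e-01, -2.89565110e-01,  1.60123036e-03],
       [-1.68692430e-03,  4.63567294e-05, -9.99998576e-01]]), 'wrist_force': array([ 0.70774383,  0.4494894 , -0.25441446]), 'wrist_torque': array([-0.01095739, -0.05021986,  0.00260442]), 'width': 0.09405774289352467}
0.0188
```

View pics/top0.png

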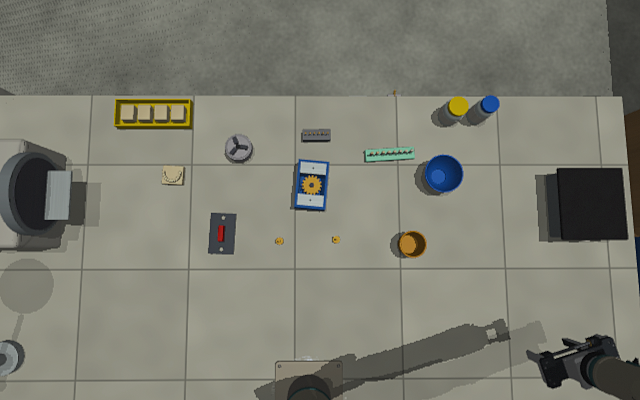

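View pics/side0.png

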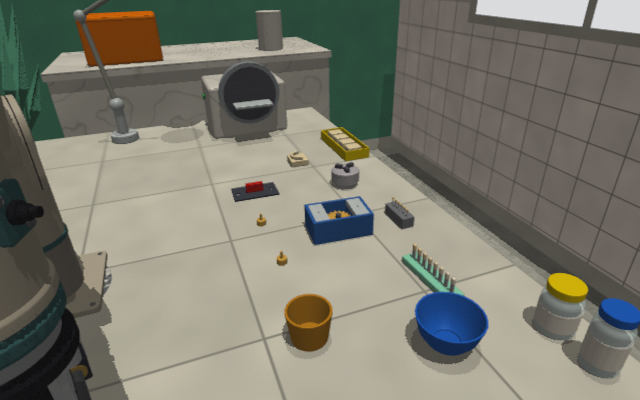

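The top view shows the screws near (279,240) and (335,239), the crucible near (411,244), the cover near (222,233) and the housing near (311,185). I'll enlarge that region.

```bash
python3 - <<'E'
from h import *
im=cv2.imread("pics/top0.png")
a=cv2.resize(im[155:270,200:350],None,fx=5.2,fy=5.2,interpolation=cv2.INTER_CUBIC); cv2.imwrite("pics/crop0.png",a)
for n,u,v,z in(("a",279,240,.02),("b",335.5,239,.02),("cr",411.5,243,.065),("cov",222,233,.005),("grip",221.5,233,.031),("hous",311,185,.06)): print(n,np.round(at("top",u,v,z),3))
E
```

```text
a [0.471 0.093 0.02 ]
b [ 0.474 -0.085  0.02 ]
cr [ 0.46  -0.312  0.065]
cov [0.494 0.274 0.005]
grip [0.494 0.27  0.031]
hous [ 0.639 -0.008  0.06 ]
```

View pics/crop0.png

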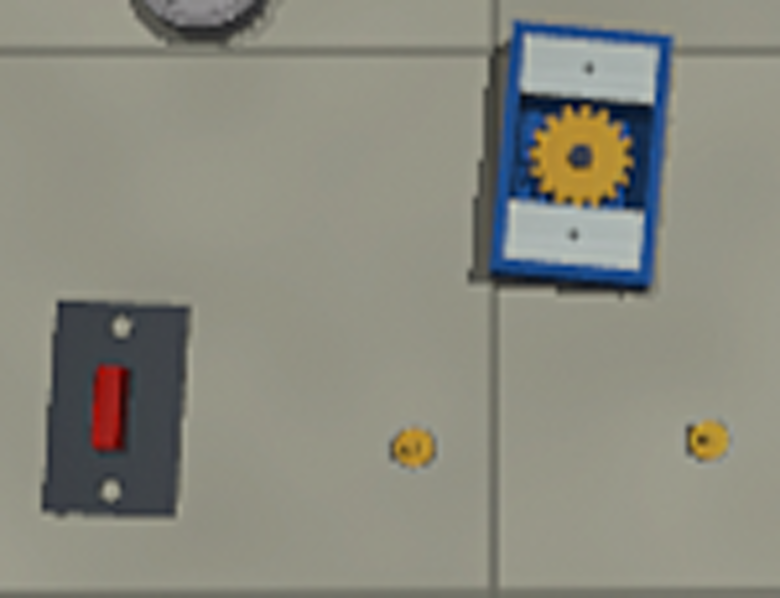

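```bash
python3 - <<'E'
from h import *
im=cv2.imread("pics/top0.png")
f=lambda x,y,z: at("top",200+(x+.5)/5.2-.5,155+(y+.5)/5.2-.5,z)
for n,p,q,z in(("hous",(589,68),(573,234),.06),("cov",(122,326),(111,490),.003)):
    P,Q=f(*p,z),f(*q,z); d=P-Q; print(n,np.round(P,4),np.round(Q,4),"mid",np.round((P+Q)/2,4),"len",np.linalg.norm(d).round(4),"yaw",np.degrees(np.arctan2(d[1],d[0])).round(2))
for n,p in(("a",(414,447)),("b",(709,439))): print(n,np.round(f(*p,.012),4))
# side check
for n,u,v,z in(("a",262,222,.007),("b",282,260,.007),("cr",309,311,.065),("cov grip",255,187,.02)): print("side",n,np.round(at("side",u,v,z),3))
o=observe()["orientation"]; print("tool x yaw",np.degrees(np.arctan2(o[1,0],o[0,0])))
# crucible ring fit
hsv=cv2.cvtColor(im,cv2.COLOR_BGR2HSV); m=cv2.inRange(hsv,(8,120,60),(25,255,255)); m[:,:390]=0;m[:215]=0;m[275:]=0;m[:,440:]=0
ys,xs=np.nonzero(m);print(xs.min(),xs.max(),ys.min(),ys.max())
cv2.imwrite("pics/cr.png",cv2.resize(im[222:265,390:440],None,fx=10,fy=10,interpolation=cv2.INTER_CUBIC))
E
```

```text
hous [ 0.6934 -0.0139  0.06  ] [ 0.594  -0.0041  0.06  ] mid [ 0.6437 -0.009   0.06  ] len 0.0999 yaw -5.65
cov [0.5443 0.2723 0.003 ] [0.4445 0.277  0.003 ] mid [0.4944 0.2747 0.003 ] len 0.1 yaw -2.67
a [0.4697 0.0924 0.012 ]
b [ 0.4739 -0.0865  0.012 ]
side a [0.471 0.089 0.007]
side b [ 0.474 -0.087  0.007]
side cr [ 0.459 -0.319  0.065]
side cov grip [0.495 0.268 0.02 ]
tool x yaw -73.16808290202773
399 426 231 257
```

View pics/cr.png

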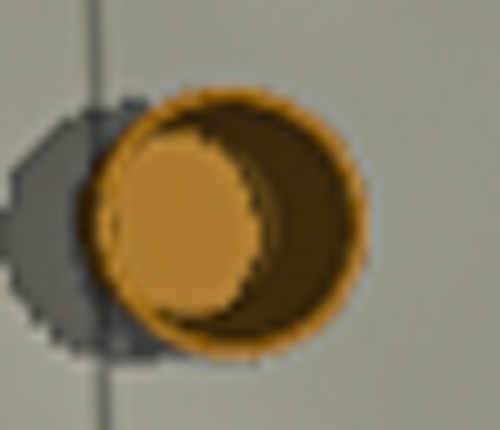

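Crucible rim centre is at (413,244), which puts it at about (0.458, -0.317). First target is screw_b, turning the jaws to the cover's y direction on the way.

Call:
send_rows:
  motion: [10,18,0,0,0,-1,26,48,0,0,0,-2,42,78,0,0,0,-3,58,108,0,0,0,-4,74,138,0,0,0,-5,90,168,0,0,0,-6,106,198,0,0,0,-7,122,228,0,0,0,-8,138,258,0,0,0,-9,154,288,0,0,0,-10]
  grip: 100
  grip_force: 25

```text
time_s: 1.1
tool_pos: [0.3426, -0.3327, 0.2053]
orientation: [[0.118, -0.993, -0.0], [-0.993, -0.118, 0.0], [-0.0, 0.0, -1.0]]
wrist_force: [1.1, 0.1, -0.6]
width: 0.0567
```

Call:
send_rows:
  motion: [16,30,0,0,0,-1,32,60,-10,0,0,-2,48,90,-25,0,0,-3,64,120,-40,0,0,-4,80,150,-55,0,0,-5,96,180,-70,0,0,-6,112,210,-90,0,0,-7,124,232,-110,0,0,-8,132,247,-130,0,0,-9,132,247,-135,0,0,-9.5]

```text
time_s: 2.1
tool_pos: [0.474, -0.0843, 0.0686]
orientation: [[-0.042, -0.999, -0.003], [-0.999, 0.042, 0.002], [-0.001, 0.003, -1.0]]
wrist_force: [-0.2, 0.1, 0.7]
width: 0.0574
```

Call:
send_rows:
  motion: [0,-2,-15,0,0,0,0,-2,-35,0,0,0,0,-2,-50,0,0,0,0,-2,-60,0,0,0,0,-2,-65,0,0,0,0,-2,-65,0,0,0]

```text
time_s: 2.7
tool_pos: [0.4739, -0.0897, 0.0054]
orientation: [[-0.047, -0.999, -0.001], [-0.999, 0.047, -0.0], [0.0, 0.001, -1.0]]
wrist_force: [0.9, -0.7, -0.7]
width: 0.0568
```

```bash
python3 - <<'E'
from h import *
a=capture("top"); b=capture("side")
f=lambda i,u,v:cv2.resize(i[v-30:v+30,u-40:u+40],None,fx=5,fy=5,interpolation=cv2.INTER_CUBIC)
cv2.imwrite("pics/g1.png",np.hstack([f(a,335,235),f(b,282,250)]))
E
```

```text
(no output)
```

View pics/g1.png

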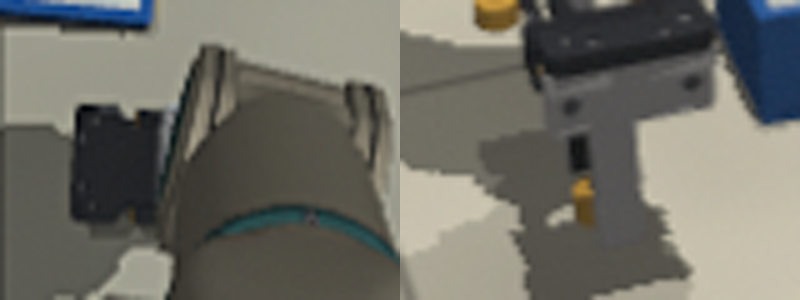

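The side view shows the screw head between the fingers. Closing.

Call:
send_rows:
  motion: [0,0,0,0,0,0,0,0,0,0,0,0,0,0,0,0,0,0,0,0,0,0,0,0,0,0,0,0,0,0,0,0,0,0,0,0,0,0,0,0,0,0]
  grip: 255
  grip_force: 25

```text
time_s: 3.5
tool_pos: [0.4743, -0.0891, 0.0056]
orientation: [[-0.046, -0.999, 0.0], [-0.999, 0.046, 0.0], [-0.0, -0.0, -1.0]]
wrist_force: [-0.0, 0.7, 2.2]
width: 0.0231
```

Call:
send_rows:
  motion: [0,0,15,0,0,0,0,0,45,0,0,0,0,0,80,0,0,0,0,-20,110,0,0,0,-2,-50,120,0,0,0,-4,-80,120,0,0,0,-8,-110,120,0,0,0,-12,-140,120,0,0,0,-16,-170,120,0,0,0,-16,-200,120,0,0,0]

```text
time_s: 4.5
tool_pos: [0.4572, -0.2902, 0.1253]
orientation: [[-0.047, -0.999, -0.001], [-0.999, 0.047, 0.0], [-0.0, 0.001, -1.0]]
wrist_force: [0.8, 0.1, -0.7]
width: 0.0231
```

Call:
send_rows:
  motion: [0,-20,0,0,0,0,1,-27,-10,0,0,0,1,-27,-30,0,0,0,1,-27,-45,0,0,0,1,-27,-60,0,0,0,1,-27,-70,0,0,0,1,-27,-75,0,0,0,1,-27,-75,0,0,0]

```text
time_s: 5.3
tool_pos: [0.4589, -0.3153, 0.0497]
orientation: [[-0.046, -0.999, -0.001], [-0.999, 0.046, 0.001], [-0.001, 0.001, -1.0]]
wrist_force: [0.3, 0.5, -0.6]
width: 0.0231
```

Call:
send_rows:
  motion: [0,0,0,0,0,0,0,0,0,0,0,0,0,0,0,0,0,0,0,0,0,0,0,0]
  grip: 168

```text
time_s: 5.7
tool_pos: [0.4595, -0.3163, 0.0509]
orientation: [[-0.047, -0.999, 0.001], [-0.999, 0.047, -0.0], [0.0, -0.001, -1.0]]
wrist_force: [0.4, -0.2, -0.4]
width: 0.0323
```

Call:
send_rows:
  motion: [0,0,20,0,0,0,0,0,45,0,0,0,0,0,75,0,0,0,0,20,100,0,0,0,0,50,120,0,0,0,0,85,120,0,0,0,2,120,120,0,0,0,4,155,120,0,0,0,6,190,120,0,0,0,8,220,120,0,0,0]

```text
time_s: 6.7
tool_pos: [0.4672, -0.0942, 0.1708]
orientation: [[-0.046, -0.999, 0.001], [-0.999, 0.046, 0.0], [-0.0, -0.001, -1.0]]
wrist_force: [0.4, 0.0, 1.3]
width: 0.032
```

```bash
python3 - <<'E'
from h import *
a=capture("top"); b=capture("side")
f=lambda i,u,v:cv2.resize(i[v-30:v+30,u-40:u+40],None,fx=5,fy=5,interpolation=cv2.INTER_CUBIC)
cv2.imwrite("pics/c1.png",np.hstack([f(a,411,244),f(b,309,320)])); o=observe();print(o["tool_pos"],o["width"],o["time_s"])
E
```

```text
[ 0.46762842 -0.09137982  0.17070948] 0.03206807048248541 6.8
```

View pics/c1.png

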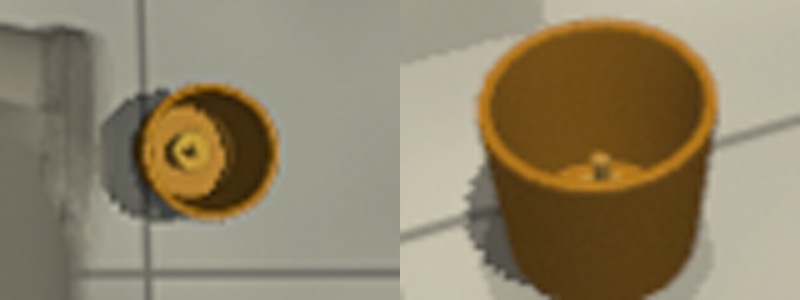

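Screw_b stands in the middle of the crucible. Next is screw_a.

Call:
send_rows:
  motion: [0,15,0,0,0,0,0,45,0,0,0,0,0,75,0,0,0,0,0,105,-20,0,0,0,0,135,-40,0,0,0,2,160,-60,0,0,0,2,178,-80,0,0,0,2,183,-100,0,0,0,2,183,-115,0,0,0,2,183,-115,0,0,0]
  grip: 100

```text
time_s: 7.8
tool_pos: [0.4683, 0.0861, 0.0541]
orientation: [[-0.047, -0.999, -0.003], [-0.999, 0.047, -0.001], [0.001, 0.003, -1.0]]
wrist_force: [-0.8, -1.1, 0.1]
width: 0.057
```

Call:
send_rows:
  motion: [0,0,0,0,0,0,0,0,0,0,0,0]

```text
time_s: 8.0
tool_pos: [0.4701, 0.0863, 0.0563]
orientation: [[-0.048, -0.999, 0.002], [-0.999, 0.048, 0.0], [-0.0, -0.002, -1.0]]
wrist_force: [0.8, 0.3, 0.6]
width: 0.057
```

Call:
send_rows:
  motion: [0,4,-15,0,0,0,0,4,-30,0,0,0,0,4,-42,0,0,0,0,4,-51,0,0,0,0,4,-51,0,0,0]

```text
time_s: 8.5
tool_pos: [0.4688, 0.0905, 0.0038]
orientation: [[-0.047, -0.999, -0.001], [-0.999, 0.047, -0.0], [0.0, 0.001, -1.0]]
wrist_force: [-0.6, 0.3, 1.1]
width: 0.0571
```

Call:
send_rows:
  motion: [0,0,0,0,0,0,0,0,0,0,0,0,0,0,0,0,0,0,0,0,0,0,0,0,0,0,0,0,0,0,0,0,0,0,0,0,0,0,0,0,0,0]
  grip: 255

```text
time_s: 9.2
tool_pos: [0.4695, 0.0909, 0.0047]
orientation: [[-0.046, -0.999, 0.001], [-0.999, 0.046, 0.0], [-0.0, -0.001, -1.0]]
wrist_force: [-0.5, -0.1, 3.8]
width: 0.0232
```

Call:
send_rows:
  motion: [0,0,15,0,0,0,0,0,45,0,0,0,0,0,80,0,0,0,0,-20,110,0,0,0,0,-55,120,0,0,0,0,-90,120,0,0,0,0,-125,120,0,0,0,0,-160,120,0,0,0,0,-195,120,0,0,0,0,-230,120,0,0,0]

```text
time_s: 10.2
tool_pos: [0.4688, -0.1405, 0.1244]
orientation: [[-0.047, -0.999, -0.0], [-0.999, 0.047, 0.0], [-0.0, 0.0, -1.0]]
wrist_force: [0.4, 0.2, -0.1]
width: 0.0232
```

Call:
send_rows:
  motion: [-4,-35,0,0,0,0,-10,-70,0,0,0,0,-16,-105,0,0,0,0,-20,-135,0,0,0,0,-21,-155,0,0,0,0,-21,-165,0,0,0,0,-21,-168,0,0,0,0,-21,-168,0,0,0,0]

```text
time_s: 11.0
tool_pos: [0.4484, -0.3063, 0.1243]
orientation: [[-0.046, -0.999, -0.0], [-0.999, 0.046, 0.001], [-0.001, 0.0, -1.0]]
wrist_force: [1.2, 0.8, -1.8]
width: 0.0234
```

Call:
send_rows:
  motion: [0,-8,-15,0,0,0,0,-9,-35,0,0,0,0,-9,-55,0,0,0,0,-9,-68,0,0,0,0,-9,-68,0,0,0,0,-9,-68,0,0,0]

```text
time_s: 11.6
tool_pos: [0.4484, -0.3158, 0.0562]
orientation: [[-0.046, -0.999, -0.0], [-0.999, 0.046, 0.0], [-0.0, 0.0, -1.0]]
wrist_force: [0.4, 0.1, 0.1]
width: 0.0232
```

Call:
send_rows:
  motion: [0,0,0,0,0,0,0,0,0,0,0,0,0,0,0,0,0,0,0,0,0,0,0,0]
  grip: 170

```text
time_s: 12.0
tool_pos: [0.4485, -0.3163, 0.057]
orientation: [[-0.047, -0.999, 0.001], [-0.999, 0.047, -0.001], [0.0, -0.001, -1.0]]
wrist_force: [0.6, -0.5, 0.9]
width: 0.0312
```

Call:
send_rows:
  motion: [0,0,20,0,0,0,0,0,45,0,0,0,0,0,75,0,0,0,0,20,100,0,0,0,2,50,120,0,0,0,4,85,120,0,0,0,8,120,120,0,0,0,12,155,120,0,0,0,16,190,120,0,0,0,20,225,120,0,0,0]

```text
time_s: 13.0
tool_pos: [0.4683, -0.0898, 0.1768]
orientation: [[-0.047, -0.999, 0.001], [-0.999, 0.047, -0.0], [0.0, -0.001, -1.0]]
wrist_force: [0.1, 0.6, 1.3]
width: 0.0312
```

```bash
python3 - <<'E'
from h import *
a=capture("top"); b=capture("side")
f=lambda i,u,v:cv2.resize(i[v-30:v+30,u-40:u+40],None,fx=5,fy=5,interpolation=cv2.INTER_CUBIC)
cv2.imwrite("pics/c2.png",np.hstack([f(a,411,244),f(b,309,320)])); o=observe();print(o["tool_pos"],o["width"],o["time_s"])
E
```

```text
[ 0.468896   -0.08564704  0.17672158] 0.031217591965868242 13.1
```

View pics/c2.png

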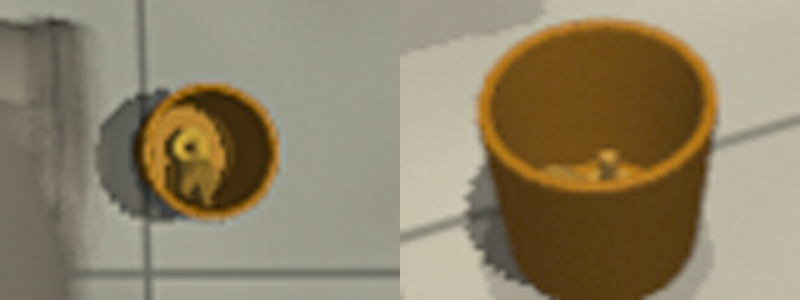

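Both screws are in the upright crucible. Now the cover's grip.

Call:
send_rows:
  motion: [0,15,0,0,0,0,2,45,0,0,0,0,4,80,0,0,0,0,6,115,0,0,0,0,8,150,0,0,0,0,11,185,0,0,0,0,14,220,0,0,0,0,17,255,0,0,0,0,20,290,-20,0,0,0,23,320,-40,0,0,0]
  grip: 100

```text
time_s: 14.1
tool_pos: [0.4922, 0.2305, 0.1367]
orientation: [[-0.046, -0.999, 0.002], [-0.999, 0.046, 0.001], [-0.001, -0.002, -1.0]]
wrist_force: [-0.4, 0.3, -0.0]
width: 0.0573
```

Call:
send_rows:
  motion: [2,20,-20,0,0,0,2,32,-40,0,0,0,2,36,-60,0,0,0,2,37,-75,0,0,0,2,37,-75,0,0,0,2,37,-75,0,0,0]

```text
time_s: 14.7
tool_pos: [0.4937, 0.2652, 0.0617]
orientation: [[-0.047, -0.999, 0.0], [-0.999, 0.047, -0.0], [0.0, -0.0, -1.0]]
wrist_force: [-0.1, -0.2, 0.4]
width: 0.0574
```

Call:
send_rows:
  motion: [0,6,-10,0,0,0,0,6,-25,0,0,0,0,6,-38,0,0,0,0,6,-46,0,0,0,0,6,-50,0,0,0,0,6,-50,0,0,0]

```text
time_s: 15.3
tool_pos: [0.493, 0.2716, 0.011]
orientation: [[-0.047, -0.999, -0.001], [-0.999, 0.047, -0.0], [0.001, 0.001, -1.0]]
wrist_force: [0.7, -0.1, -0.2]
width: 0.0574
```

```bash
python3 - <<'E'
from h import *
b=capture("side")
cv2.imwrite("pics/g3.png",cv2.resize(b[140:220,200:310],None,fx=6,fy=6,interpolation=cv2.INTER_CUBIC)); print(observe()["tool_pos"],observe()["wrist_force"])
E
```

```text
[0.49335894 0.27179011 0.01143147] [2.35340109e-04 4.47875391e-01 2.17222591e-01]
```

View pics/g3.png

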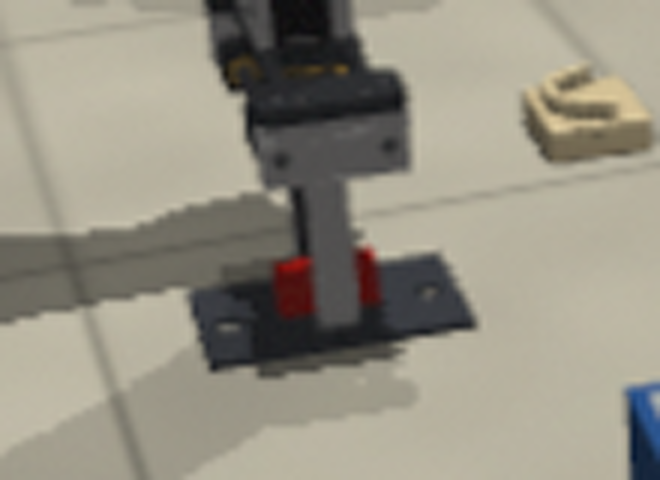

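The fingers straddle the middle of the red grip. I'll close, lift, and move towards the housing, rotating -3° on the way.

Call:
send_rows:
  motion: [0,0,0,0,0,0,0,0,0,0,0,0,0,0,0,0,0,0,0,0,0,0,0,0,0,0,0,0,0,0,0,0,0,0,0,0,0,0,0,0,0,0,0,0,0,0,0,0]
  grip: 255
  grip_force: 45

```text
time_s: 16.15
tool_pos: [0.4935, 0.2724, 0.0116]
orientation: [[-0.046, -0.999, 0.001], [-0.999, 0.046, 0.001], [-0.001, -0.001, -1.0]]
wrist_force: [-0.3, 1.5, 1.1]
width: 0.0161
```

Call:
send_rows:
  motion: [0,0,5,0,0,0,0,0,15,0,0,0,0,0,30,0,0,0,0,0,50,0,0,0,0,0,70,0,0,0,0,0,90,0,0,0,0,0,105,0,0,0,0,0,110,0,0,0,0,0,110,0,0,0]

```text
time_s: 17.05
tool_pos: [0.4935, 0.2718, 0.1223]
orientation: [[-0.047, -0.999, 0.001], [-0.999, 0.047, 0.0], [-0.001, -0.001, -1.0]]
wrist_force: [0.7, 0.3, -3.1]
width: 0.016
```

```bash
python3 - <<'E'
from h import *
a=capture("top"); b=capture("side"); o=observe(); print(o["tool_pos"],o["width"],o["wrist_force"])
cv2.imwrite("pics/l1.png",np.hstack([cv2.resize(i,None,fx=5,fy=5,interpolation=cv2.INTER_CUBIC) for i in(a[200:280,190:270],b[110:190,215:295])]))
E
```

```text
[0.49270522 0.27140506 0.12093544] 0.015791429438262602 [ 0.19668223 -0.36505606 -3.09834142]
```

View pics/l1.png

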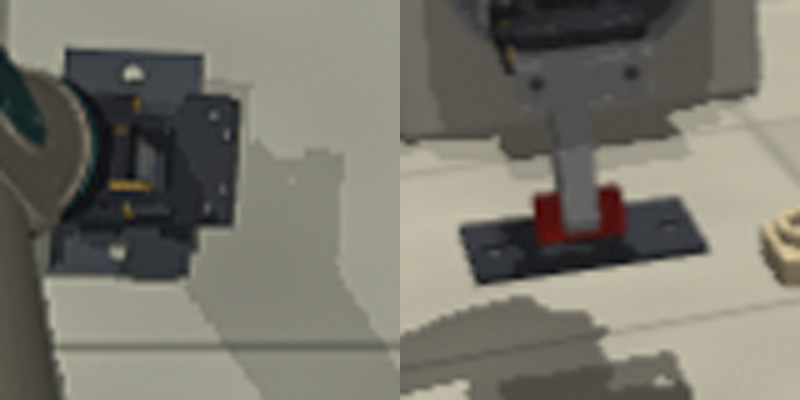

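Cover is lifted and looks level, with holes visible in the left (top-view) panel at (133,72) and (118,251). I'll work out the offset to the housing.

```bash
python3 - <<'E'
from h import *
f=lambda x,y,z: at("top",190+(x+.5)/5-.5,200+(y+.5)/5-.5,z)
P,Q=f(133,72,.1125),f(118.5,251,.1125);d=P-Q
print(P,Q,(P+Q)/2,np.linalg.norm(d),np.degrees(np.arctan2(d[1],d[0])))
E
```

```text
[0.54641778 0.26958569 0.1125    ] [0.44265493 0.27566846 0.1125    ] [0.49453635 0.27262707 0.1125    ] 0.1039409854354707 -3.3549425711133383
```

Call:
send_rows:
  motion: [8,-15,0,0,0,0,23,-43,0,0,0,0,38,-71,0,0,0,-0.5,53,-99,0,0,0,-1,68,-127,0,0,0,-1.5,83,-156,0,0,0,-2,98,-185,0,0,0,-2.5,113,-214,0,0,0,-3,128,-242,0,0,0,-3,140,-264,0,0,0,-3]

```text
time_s: 18.15
tool_pos: [0.633, 0.0052, 0.12]
orientation: [[-0.1, -0.995, -0.002], [-0.995, 0.1, -0.001], [0.001, 0.002, -1.0]]
wrist_force: [0.5, -0.2, -3.5]
width: 0.0155
```

Call:
send_rows:
  motion: [5,-10,-5,0,0,0,8,-15,-12,0,0,0,9,-17,-20,0,0,0,9,-17,-28,0,0,0,9,-17,-30,0,0,0,9,-17,-30,0,0,0,9,-17,-30,0,0,0,9,-17,-30,0,0,0]

```text
time_s: 18.95
tool_pos: [0.6425, -0.0087, 0.092]
orientation: [[-0.098, -0.995, 0.001], [-0.995, 0.098, 0.0], [-0.0, -0.001, -1.0]]
wrist_force: [-0.8, -0.4, -2.9]
width: 0.0154
```

```bash
python3 - <<'E'
from h import *
a=capture("top"); b=capture("side"); o=observe(); print(o["tool_pos"],o["width"],o["wrist_force"],o["orientation"][:,0])
cv2.imwrite("pics/p1.png",np.hstack([cv2.resize(i,None,fx=6,fy=6,interpolation=cv2.INTER_CUBIC) for i in(a[140:230,280:345],b[160:250,300:365])]))
E
```

```text
[ 0.64253    -0.00899936  0.09195032] 0.015474169058049719 [-0.44963095  0.98350981 -3.20265304] [-9.85620500e-02 -9.95130902e-01 -1.02448316e-04]
```

View pics/p1.png

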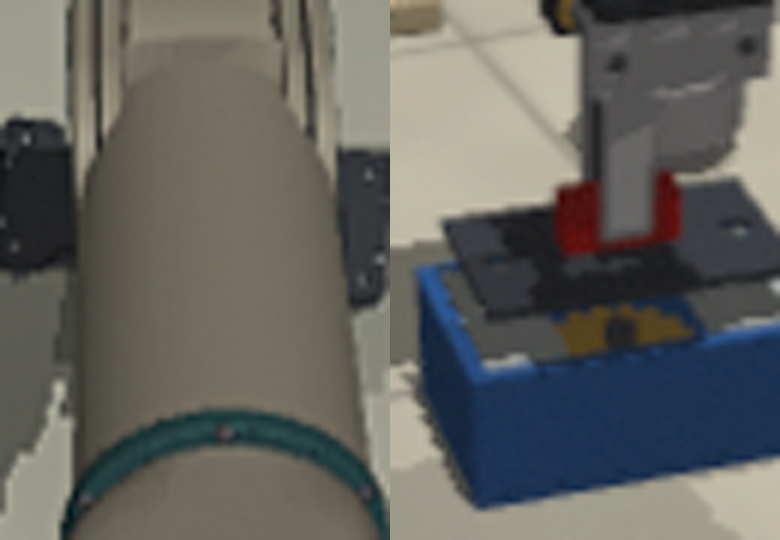

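The arm hides the top view here. The side view shows the cover level above the housing. I'll lower by 8 mm, shift y by -1 mm, and check from the side camera.

Call:
send_rows:
  motion: [0,-1,-2,0,0,0,0,-1,-4,0,0,0,0,-1,-6,0,0,0,0,-1,-8,0,0,0,0,-1,-8,0,0,0,0,-1,-8,0,0,0,0,-1,-8,0,0,0]

```text
time_s: 19.75
tool_pos: [0.6424, -0.0101, 0.0835]
orientation: [[-0.099, -0.995, 0.0], [-0.995, 0.099, 0.0], [-0.0, -0.0, -1.0]]
wrist_force: [0.6, 1.1, -2.5]
width: 0.0156
```

```bash
python3 - <<'E'
from h import *
b=capture("side"); o=observe(); print(o["tool_pos"],o["width"],o["wrist_force"],o["orientation"][:,0])
s=cv2.imread("pics/side0.png")
cv2.imwrite("pics/p2.png",np.vstack([cv2.resize(i[180:245,300:380],None,fx=8,fy=8,interpolation=cv2.INTER_CUBIC)[:h] for i,h in((s,296),(b,304))]))
E
```

```text
[ 0.64237107 -0.01015923  0.08356154] 0.015618135124760036 [ 0.78084007  0.08996821 -2.91978237] [-9.87416236e-02 -9.95113105e-01 -9.70108492e-06]
```

View pics/p2.png

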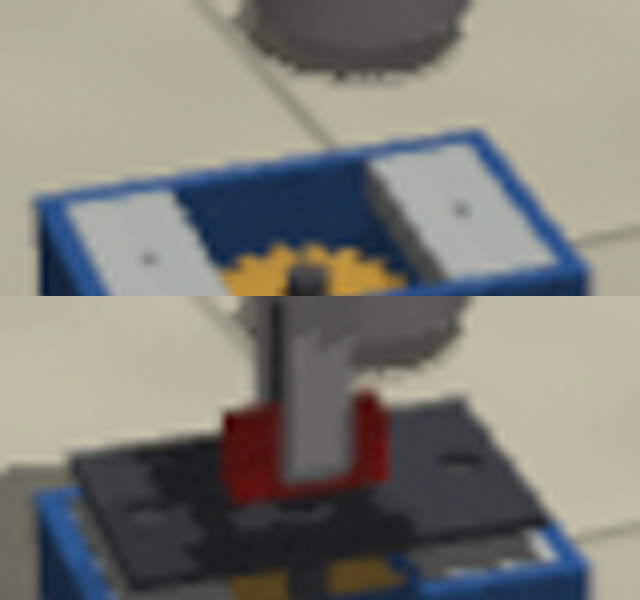

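Enlarged side views: housing holes at (149,259) and (461,210) in the upper panel, cover holes at (153,512) and (462,461) in the lower panel.

```bash
python3 - <<'E'
from h import *
f=lambda x,y,z: at("side",300+(x+.5)/8-.5,180+(y+.5)/8-.5,z)
H=[f(149,259,.06),f(461,210,.06)];C=[f(153,216,.0771),f(462,165,.0771)]
print(np.round(H,4),np.round(C,4),"cover-hous mm",np.round((np.array(C)-H)*1000,1))
E
```

```text
[[ 0.5934 -0.0035  0.06  ]
 [ 0.6939 -0.0128  0.06  ]] [[ 0.5937 -0.0074  0.0771]
 [ 0.693  -0.0146  0.0771]] cover-hous mm [[ 0.3 -3.9 17.1]
 [-0.9 -1.7 17.1]]
```

The side camera reads the cover about 2.8 mm too far in -y and the top camera about 0. The side figure depends strongly on height, so I'll split the difference at +1.2 mm in y, settle, and take a last look.

Call:
send_rows:
  motion: [0,0.6,0,0,0,0,0,1.2,0,0,0,0,0,1.2,0,0,0,0,0,1.2,0,0,0,0,0,1.2,0,0,0,0,0,1.2,0,0,0,0,0,1.2,0,0,0,0,0,1.2,0,0,0,0]

```text
time_s: 20.6
tool_pos: [0.6423, -0.009, 0.0835]
orientation: [[-0.099, -0.995, 0.0], [-0.995, 0.099, 0.0], [-0.0, -0.0, -1.0]]
wrist_force: [-0.0, 0.8, -3.3]
width: 0.0157
```

```bash
python3 - <<'E'
from h import *
b=capture("side"); a=capture("top"); o=observe(); print(o["tool_pos"],o["width"],o["wrist_force"],o["orientation"][:,0],o["orientation"][:,2])
r=lambda i,f:cv2.resize(i,None,fx=f,fy=f,interpolation=cv2.INTER_CUBIC)
cv2.imwrite("pics/end.png",np.hstack([r(b[180:245,300:380],6),r(a[205:270,375:435],6)]))
E
```

```text
[ 0.64226508 -0.00898321  0.08348139] 0.015641644420809155 [ 0.31256281  0.75139312 -3.67540897] [-9.87918157e-02 -9.95108123e-01  2.76194782e-05] [ 2.63405787e-05 -3.03702794e-05 -9.99999999e-01]
```

View pics/end.png

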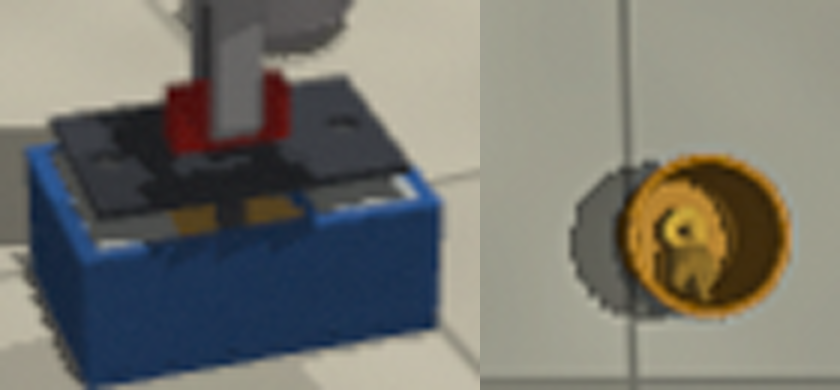

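The last look shows the cover held level above the rim with a gap, and both screws in the upright crucible. I'm handing in.

```bash
python3 -c "
from plant import *
print(job_done())"
```

```text
the job is handed in; nothing more can be done
None
```

I handed the job in at about 20.7 s, with the cover still held over the gearbox. No verdict came back, so hole alignment rests on my own measurements.

- **Screws:** the last top view shows both screws inside the upright crucible, one standing and one lying. The crucible did not visibly move.
- **Cover:** the fingers hold it by the red grip. Its underside is about 72 mm above the shelf, 12 mm above the rim. The tool is vertical, the plate looks level, and the wrist force (about 3 N) matches the cover's weight, so there is no sign of contact with the housing.
- **Hole alignment, where the cameras disagreed:** the arm hides the top camera's view at the final pose.
    - **Estimates:** top-camera measurements combined with the tool pose gave about 0 mm error. The side camera gave about -2.8 mm in y, with one hole at -3.9 mm and the other at -1.7 mm. It also showed about 1° of yaw difference.
    - **Correction:** I split the difference with +1.2 mm in y. The average error should be about 1.5 mm. By the side camera alone, the worse hole would be about 2.7 mm off. Both are inside the 4 mm limit, but I could not confirm that by looking straight down through the holes.

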